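Shut and latch the field case

ROBOT

A 6-joint arm with a two-finger parallel gripper is mounted at the origin on the work surface; the furniture and walls round the work are solid. World frame = base frame: x ahead of the robot, y to its left, z up, the work surface at z = 0. Lengths are in m, angles in rad, forces in N, time in s.
With the tool pointing down it reaches from about 0.3 to 0.95 m from the base axis. Payload 3.1 kg.
Tool frame: the origin (TCP) lies midway between the tips of the shut fingers; the grasp point (between the pads) lies 19 mm behind it (bot.grasp_offset is the distance from the TCP to the grasp point, in m); z points along the fingers, y is the line along which they close (so a half turn about z gives the same grasp; the last joint's range is limited). The gripper opens to 85 mm and grips with 20 to 120 N. Pads are 22 mm wide; open, the fingers measure 114 mm over their backs; the gripper's body (76 mm by 85 mm) begins 54 mm behind the grasp point. The pads swing forward as they close: fully open they stand 13 mm farther back than shut.
Start: joints at [1.144, 0.308, 1.634, -0, 1.2, -0.07], TCP at [0.218, 0.586, 0.208] pointing down, gripper open.
Joint ranges: [-3.06, 3.06], [-0.79, 1.96], [0.05, 2.63], [-1.19, 4.34], [0.05, 2.64], [-2.94, 2.94]. Speed limits (rad/s): [2.79, 2.79, 3.14, 3.14, 3.14, 3.14].

INTERFACE

Orientations are given as a rotation vector (axis times angle).
In Python, from workcell import bot, imaging, current_time_s, current_q, current_joint_vel, current_joint_efforts, current_eef_pos, current_eef_rot, current_wrist_force, current_ft_torque, current_grip_width, current_gripper_force gives the robot as it stands. Calls block until the motion is done:
- bot.goto(position, orientation): joint-space move of the TCP to a pose.
- bot.movel(position, frame=None, velocity=0.15, threshold=None): straight line of the TCP; frame=None keeps the orientation; velocity is the mean speed in m/s. With threshold (N) it stops when the force on the tool has changed by that much, and returns True; else False.
- bot.set_joints(angles): joint-space move.
- bot.release() and bot.grab(grasp_force=None): open the fingers fully, or close them until they stop; grasp_force is the grip in N (None keeps the last).
- bot.dwell(seconds).
- bot.solve_ik(position, orientation): joint angles nearest the present ones, or None.
- imaging.camera(name): name is "scene" or "side" or "wrist"; returns a dict with "pixels" (480x640x3 uint8, red, green, blue), "depth" (480x640 float32, m along the optical axis (not along the pixel's ray), 0 where there is no reading), "camera_matrix" (3x3 intrinsics, pixels), "k1" (the pictures are not rectified: a ray, as slopes to the right and down, at radius r is drawn at 1 + k1 r^2 times it, then the intrinsics apply), "rvec" (rotation vector, rad) and "tvec" (3), from world to camera coordinates, as OpenCV has them. Camera axes: x right, y down, z forward; pixel columns grow to the right and rows downward; lengths in m; the calibration is good to about 2 mm. A picture is of the moment at which its call begins.
A pose or a line that the arm cannot do raises bot.IKError and nothing moves.
- bot.job_done(): hands the job in; it is judged then, once.
Readings, each from a call of its own:
- current_time_s(): time.
- current_q(): joint angles.
- current_joint_vel(): joint speeds.
- current_joint_efforts(): joint torques, N m.
- current_eef_pos(): TCP position.
- current_eef_rot(): TCP orientation.
- current_wrist_force(): force on the tool from outside, world axes, zero at the start.
- current_ft_torque(): the same for the moment, N m.
- current_grip_width(): finger opening in m.
- current_gripper_force(): force on a finger pad.
Only numpy, scipy, OpenCV 4.12 (cv2) and the standard library are available. Lean on these libraries where they do the work, as an engineer would, in place of code of your own. Each camera call takes 0.05 s, during which the arm holds its last target. There are 200 camera calls.

TASK

Get the model maker's field case ready to carry: shut its lid, hook the latch's wire bail over the keeper on the lid, then press the lever past centre so that it snaps in against the case and draws the lid down tight on its seal. Leave the glue bottle, the foam block and the timber block beside the case where they stand.

Things in the scene. Friction and masses are not known exactly. Their poses are not given: they have to be found in the camera images.
- tool_case: Birch-ply carrying case, 130 (x) x 180 (y) x 124 mm high when shut, heavy, does not move. Origin: centre of its underside, on the desk. Its -x side is the front (face at x = -65 mm), with one large steel toggle latch on its middle line y = 0; the lid hinges at the back. All joints turn about lines parallel to its y; all frames below are parallel to its frame when lid and latch are shut.
- lid (a joint): Lid angle from the seal, rad: 0 = shut, lying on the rubber seal; more = open. Starts 0.35 to 0.75. Stiff hinge: it stays where it is left; a few newtons at the front edge move it.
- seal (a joint): How far the springy rubber seal under the lid is squeezed, rad about the same hinge line: 0 = not squeezed (a shut lid then stands 0.048 rad, 7 mm at the front, above level); about -0.04 = lid drawn down tight and level. Full squeeze takes about 28 N at the lid's front edge; the latch does this.
- lid_hinge (a point): Middle of the lid's hinge line, (65, 0, 92) mm in the case frame. Its frame turns with the lid: in it the lid spans x = -130 to 0, y = -90 to 90, z = 0 to 32 mm, with a flat top face at z = 32.
- lid_edge (a point): Point on the lid's flat top face, 20 mm behind its front edge, on the middle line: a good place to push the lid down.
- keeper_seat (a point): Where the centre of the bail's bar lies when hooked; (-80.5, 0, 112) mm in the case frame with the lid tight. The keeper is a 30 mm wide steel hook on the lid's front: a tongue below the seat, a block behind it (face 4.5 mm away) and an upturned lip in front (inner face 5.5 mm away, 3 mm thick, top 5 mm above the seat). The groove is 10 mm wide, open at the top. Its frame turns with the lid.
- lever (a joint): Lever angle, rad: 0 = closed, handle hanging down against the case; 1.57 = handle level, straight out in front; starts 1.75 to 2.05 (out and up); stop at 2.7. Stiff: stays where left. With the bail hooked and the lid loose it stands at about 1.47; pressing it down and in from there squeezes the seal (about 6 N at 42 mm from the pivot); past centre, below 0.2, it snaps to 0 by itself.
- lever_pivot (a point): The lever's pivot, (-81, 0, 76) mm in the case frame. Its frame turns with the lever: in it the handle is a steel channel, y = -16.5 to 16.5 mm, its outer face at x = -7 mm, running down to z = -46 mm and then flared outward to the tip.
- lever_tip (a point): End of the lever's flared handle, 66 mm from the pivot.
- bail (a joint): Bail angle on the lever, rad: 0 = as latched; bail minus lever = how far the bail leans outward (to the case's -x) from its latched direction. Starts 2.2 to 2.45. Stiff: stays where left. Bail and lever are a two-bar linkage in the case's x-z plane: moving the bar about turns the lever with it.
- bail_pin (a point): Where the bail hangs on the lever, on the middle line; (4.5, 0, -15.5) mm in the lever_pivot frame. Its frame turns with the bail.
- bail_bar (a point): Centre of the bail's crossbar, (-3.5, 0, 51.5) mm in the bail_pin frame. The bail is a loop of 6 mm steel wire, 60 mm wide: the bar lies along y, and two straight side wires (centres at y = -27 and 27 mm) run from its ends to the bail pin. It can be gripped across both side wires; keeper and lever fit between. Keep the fingers in line with the wires as it swings.
- glue_bottle: White glue bottle, 43 mm across, 134 mm tall, standing by the case's left (+y) end; leave it alone. Origin: centre of its foot.
- foam_block: Blue foam L-shaped block, 50 x 80 x 30 mm, by the case's right (-y) end; leave it alone. Origin: centre of its underside.
- timber_block: Sawn timber cube, 34 mm, beside the case's left (+y) front corner; leave it alone. Origin: centre of its underside.

How it is judged:
On the way, in this order (a step that is already met when the one before it is completed fails the run):
1. the lid is shut, down on its seal (value of joint lid below 0.025 rad), for 0.2 s.
2. the bail's bar lies in the keeper on the lid (x of bail_bar in the frame of keeper_seat between -0.006 and 0.006 m and z of bail_bar in the frame of keeper_seat between -0.004 and 0.004 m and value of joint lid below 0.025 rad), for 0.2 s.
At the end, for the whole second after the job is handed in: The lever lies closed against the case (under 0.08 rad), the bail's bar lies in the keeper (within 6 mm along and 4 mm in height of its seat) and the lid is shut (under 0.02 rad) and drawn down tight (seal beyond -0.030 rad); lever at rest, the bottle and two blocks within 25 mm of their places (value of joint lever below 0.08 rad and value of joint lid below 0.02 rad and value of joint seal below -0.03 rad and x of bail_bar in the frame of keeper_seat between -0.006 and 0.006 m and z of bail_bar in the frame of keeper_seat between -0.004 and 0.004 m and velocity of joint lever between -0.05 and 0.05 rad/s); the robot touches nothing.
It fails at once if the glue bottle is moved from its place (distance of glue_bottle from where it was at the start of the episode above 0.025 m).
It fails at once if the foam block is moved from its place (distance of foam_block from where it was at the start of the episode above 0.025 m).
It fails at once if the timber block is moved from its place (distance of timber_block from where it was at the start of the episode above 0.025 m).
It also fails if it takes over 48 s, if anything falls off the work surface, if the arm or the gripper's body presses on something with over 40 N, if the wrist force passes 120 N, or if a joint passes its speed limit or range.

## Working session

There is one attempt and no reset: what is moved stays moved. The work goes in short steps, each a Python script; the robot and the scene stay as the last script left them, time stands still between calls to the robot, and variables do not carry over. Pictures are saved under pics/ and viewed, at most 10 in all, crops included, and the job is handed in when it is done.

```bash
mkdir -p pics; ls
python3 - <<'E'
from workcell import *
import cv2,numpy as np,pickle
d={}
for n in ("scene","side"):
    c=imaging.camera(n); d[n]=c
    cv2.imwrite(f"pics/{n}0.png",c["pixels"][:,:,::-1])
    R=cv2.Rodrigues(np.array(c["rvec"]))[0]
    print(n,c["camera_matrix"],c["k1"],-R.T@np.array(c["tvec"]).ravel(),R[2],(c["depth"]>0).mean())
pickle.dump(d,open("d0.pkl","wb"))
print(current_time_s(),current_eef_rot(),bot.grasp_offset)
E
```

```text
pics
scene [[547.95316671   0.         326.97659605]
 [  0.         547.95316671 242.52206705]
 [  0.           0.           1.        ]] -0.15123841143968916 [-0.00327595 -0.31964073  0.46995973] [ 0.74086611  0.5208674  -0.42404546] 0.9961881510416667
side [[567.73899745   0.         320.55306712]
 [  0.         567.73899745 238.71742581]
 [  0.           0.           1.        ]] 0.011253366412824699 [ 0.31581664 -0.29914517  0.97183371] [ 0.30821464  0.42637671 -0.85041557] 0.995986328125
0.1 [-0.55733302 -3.09124421  0.0032159 ] 0.0187
```

View pics/scene0.png

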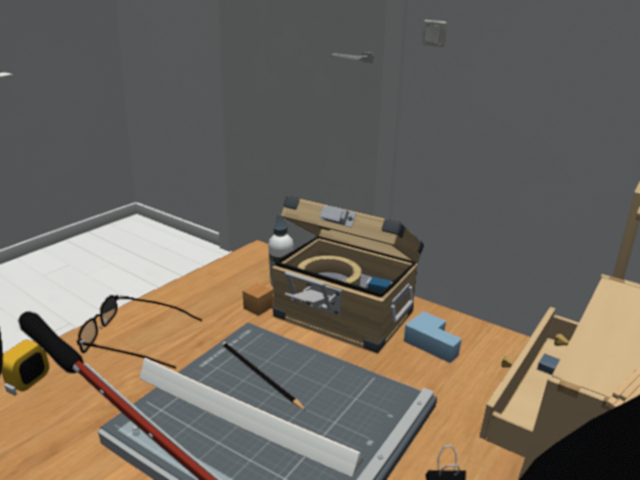

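View pics/side0.png

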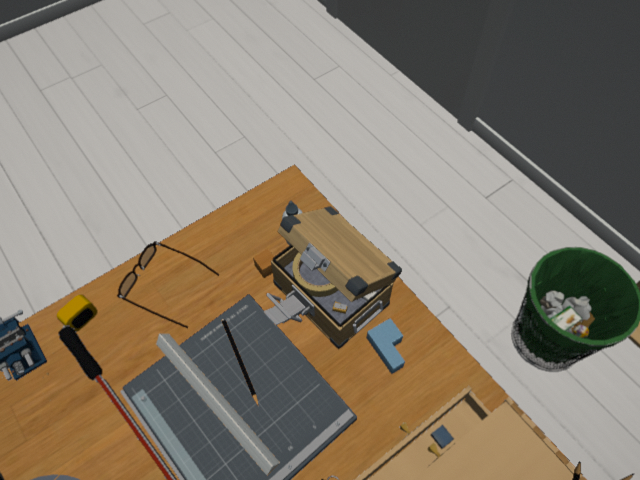

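The scene picture shows the case with its lid open at about (345,265), the latch at (315,290), the bottle at (281,245), the timber at (258,298) and the foam at (432,335). In the side view the latch is at (288,305) and the lid top at (345,250). Next I'll use depth to measure the front face, the end faces and the lid plane.

```bash
cat > h.py <<'E'
import cv2,numpy as np
def cloud(c):
    """world xyz for each pixel (480x640x3)"""
    K=c["camera_matrix"]; h,w=c["depth"].shape
    u,v=np.meshgrid(np.arange(w,dtype=float),np.arange(h,dtype=float))
    s=cv2.undistortPoints(np.stack([u,v],-1).reshape(-1,1,2),K,np.array([c["k1"],0,0,0.])).reshape(h,w,2)
    z=c["depth"][...,None]
    P=np.concatenate([s*z,z],-1)-np.ravel(c["tvec"])
    return P@cv2.Rodrigues(np.array(c["rvec"]))[0]   # R^T p
def plane(p,it=400,t=0.002,ok=lambda n:True):
    rng=np.random.default_rng(0);best=None;bn=0
    for _ in range(it):
        a,b,c=p[rng.choice(len(p),3,False)]
        n=np.cross(b-a,c-a);l=np.linalg.norm(n)
        if l<1e-6: continue
        n/=l
        if not ok(n): continue
        m=abs((p-a)@n)<t
        if m.sum()>bn: bn=m.sum();best=m
    q=p[best];c=q.mean(0);n=np.linalg.svd(q-c,full_matrices=False)[2][2]
    return n,c,q
E
python3 - <<'E'
import pickle,numpy as np,cv2
from h import *
d=pickle.load(open("d0.pkl","rb"))
S=cloud(d["scene"]);T=cloud(d["side"])
for n,C,pts in (("scene",S,[(258,298),(432,335),(281,245),(355,310),(290,310),(385,330),(400,300),(318,293),(338,214),(200,260)]),("side",T,[(264,262),(385,345),(340,240),(288,305),(314,257),(230,320),(275,312)])):
    for u,v in pts: print(n,(u,v),C[v,u].round(4))
# front face
p=S[270:345,270:385].reshape(-1,3);p=p[(p[:,2]>.015)&(p[:,2]<.09)]
n,c,q=plane(p,ok=lambda n:abs(n[2])<.1);print("front",n.round(4),c.round(4),len(q),q.min(0),q.max(0))
p=S[270:345,375:418].reshape(-1,3);p=p[(p[:,2]>.01)&(p[:,2]<.09)]
m=abs((p-c)@n)>.004
n2,c2,q2=plane(p[m],ok=lambda k:abs(k[2])<.1 and abs(k@n)<.2);print("end",n2.round(4),c2.round(4),len(q2))
p=T[205:300,280:405].reshape(-1,3);p=p[(p[:,2]>.1)]
n3,c3,q3=plane(p,ok=lambda k:abs(k[2])>.5);print("lid",n3.round(4),c3.round(4),len(q3))
for n_ in ("scene","side"):
    im=d[n_]["pixels"][:,:,::-1]
    cr=im[190:350,250:430] if n_=="scene" else im[195:355,240:420]
    cv2.imwrite(f"pics/{n_}_crop.png",cv2.resize(cr,None,fx=3.7,fy=3.7,interpolation=cv2.INTER_CUBIC))
E
```

```text
scene (258, 298) [0.5312 0.1833 0.0316]
scene (432, 335) [ 0.6091 -0.0754  0.0301]
scene (281, 245) [0.6111 0.2035 0.0869]
scene (355, 310) [0.5497 0.0183 0.0652]
scene (290, 310) [0.5417 0.128  0.0264]
scene (385, 330) [ 0.5757 -0.0175  0.0328]
scene (400, 300) [ 0.6166 -0.0161  0.0624]
scene (318, 293) [0.5295 0.0677 0.0838]
scene (338, 214) [0.5588 0.0589 0.1952]
scene (200, 260) [ 1.5635  1.5326 -0.7429]
side (264, 262) [0.5396 0.1952 0.0316]
side (385, 345) [ 0.6164 -0.0698  0.031 ]
side (340, 240) [0.6359 0.0878 0.1568]
side (288, 305) [0.5119 0.0701 0.0895]
side (314, 257) [0.5707 0.0721 0.1892]
side (230, 320) [0.4256 0.1356 0.0251]
side (275, 312) [0.4855 0.0696 0.0966]
front [ 0.9952  0.0983 -0.0034] [0.5469 0.0591 0.049 ] 3472 [ 0.53543264 -0.02062145  0.01504271] [0.55693238 0.15878207 0.08999567]
end [ 0.0964 -0.9953  0.0027] [ 0.6134 -0.014   0.0529] 1147
lid [0.5599 0.0565 0.8266] [0.6336 0.0752 0.1582] 4128
```

View pics/scene_crop.png

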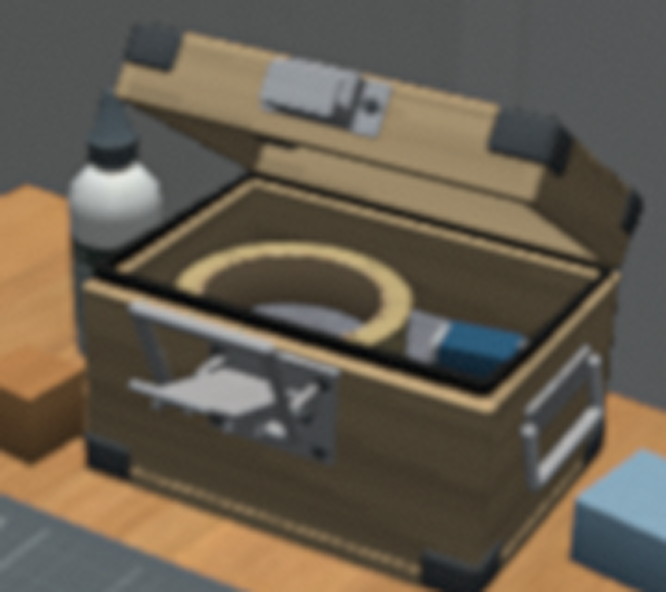

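View pics/side_crop.png

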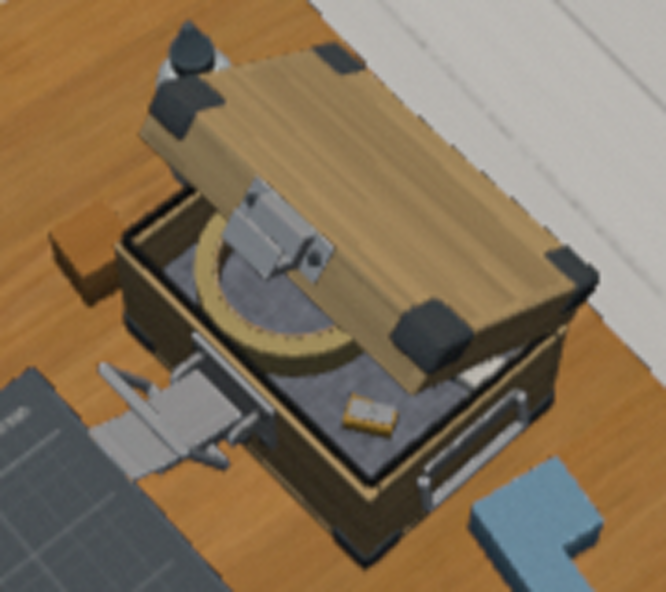

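The crops show the bail bar running from (135,308) to (335,372) in the scene crop, and in the side crop from (105,370) to (225,465), crossing over the outstretched lever. The keeper is at (275,235) in the side crop. The case yaw is about 0.0975 and the lid is open about 0.55. Next I'll take the latch profile in the case frame from both clouds.

```bash
cat >> h.py <<'E'
YAW=0.0975; X=np.array([np.cos(YAW),np.sin(YAW),0]);Y=np.array([-np.sin(YAW),np.cos(YAW),0]);O=.615*X+.0164*Y
def tocase(p): return np.stack([(p-O)@X,(p-O)@Y,p[...,2]],-1)*1000
E
python3 - <<'E'
import pickle,numpy as np,cv2
from h import *
d=pickle.load(open("d0.pkl","rb"))
im=np.full((600,800,3),255,np.uint8)
for n,col in (("scene",(0,0,255)),("side",(255,0,0))):
    P=tocase(cloud(d[n])).reshape(-1,3)
    q=P[(P[:,0]>-180)&(P[:,0]<0)&(abs(P[:,1])<34)&(P[:,2]>40)&(P[:,2]<210)]
    for x,y,z in q: 
        c=col if abs(y)<17 else ((0,160,0) if n=="scene" else (200,160,0))
        cv2.circle(im,(int((x+180)*4.4),int(600-(z-60)*4)),2,c,-1)
    f=P[(abs(P[:,1])<80)&(abs(P[:,1])>45)&(P[:,2]>20)&(P[:,2]<80)&(abs(P[:,0]+65)<8)]
    print(n,"front x",np.median(f[:,0]),len(f))
    t=P[(abs(P[:,1])<85)&(abs(P[:,0])<60)&(P[:,2]>100)]
    e=P[(P[:,0]>-50)&(P[:,0]<50)&(P[:,2]>30)&(P[:,2]<80)&(abs(P[:,1]+90)<6)];print("end y",np.median(e[:,1]))
    b=P[(P[:,0]<-100)&(P[:,0]>-180)&(abs(P[:,1])<50)&(P[:,2]>40)]
    print("latch y range",np.percentile(b[:,1],[1,99]),len(b)); s=b[abs(b[:,1])>20]; print(s[np.argsort(s[:,1])][::max(1,len(s)//14)].round(1))
for x in range(-180,0,20): cv2.putText(im,str(x),(int((x+180)*4.4),595),0,.4,0)
for z in range(60,210,20): cv2.putText(im,str(z),(0,int(600-(z-60)*4)),0,.4,0)
cv2.imwrite("pics/prof.png",im)
E
```

```text
scene front x -64.99968751491784 1402
end y -90.12614575029275
latch y range [-30.17325432  27.51881362] 620
[[-106.6  -31.    93.7]
 [-116.1  -29.8  117.7]
 [-111.9  -29.3  101.9]
 [-104.7  -28.5   90.3]
 [-112.2  -27.9  103.1]
 [-116.3  -27.1  110.9]
 [-106.1  -26.3   88.8]
 [-100.1  -23.1   76.7]
 [-120.5  -20.2  127.1]
 [-121.    22.7  123.3]
 [-115.    23.5  112.7]
 [-107.1   24.    93.3]
 [-120.4   24.7  120.9]
 [-116.    26.1  113.9]
 [-113.    28.2  108.8]]
side front x -66.20167235995977 349
end y -89.0289407356011
latch y range [-29.14993735  28.04581737] 536
[[-112.8  -29.8  108.3]
 [-100.6  -29.1   79.9]
 [-103.9  -28.7   92.7]
 [-107.5  -28.3  101.7]
 [-111.   -27.9  110.4]
 [-113.9  -26.7  117. ]
 [-118.5  -25.3  125.5]
 [-118.4  -22.7  125. ]
 [-122.2   20.8  127.1]
 [-122.6   23.4  123.7]
 [-105.5   24.5   90.2]
 [-103.5   25.1   82.6]
 [-108.1   25.5  100.2]
 [-109.2   26.4  104.2]
 [-113.8   27.1  117.2]
 [-120.6   28.3  124.7]]
```

View pics/prof.png

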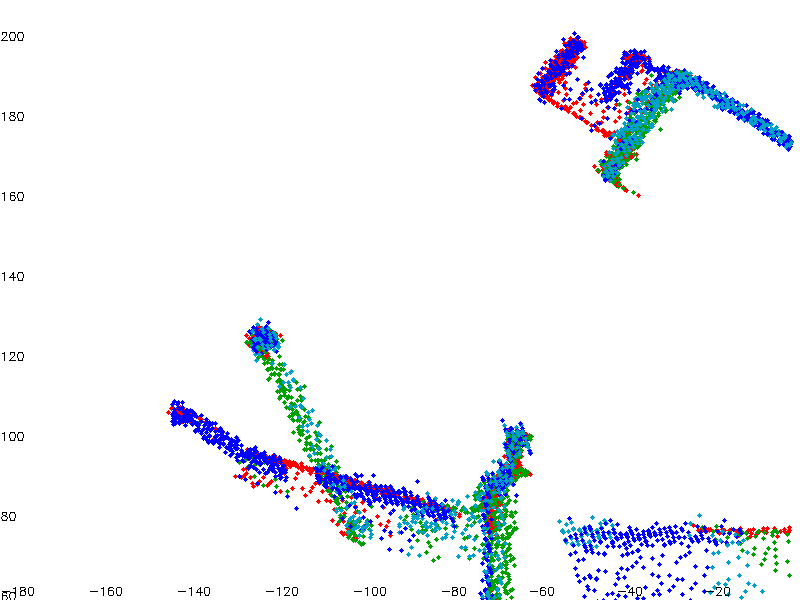

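The profile shows the bar at about (-120,124) in case x,z mm and the lever tip at (-140,106), so the lever is at about 1.9 and the bail leans out about 0.38. The keeper is on the lid as described. Before moving, I'll write the helpers, check IK for every phase, and shut the lid.

```bash
cat >> h.py <<'E'
from scipy.spatial.transform import Rotation as Rn
FL=1
def pose(x,z,tilt,y=0.):
    """case mm, tool z=(sin t,0,-cos t) in case frame -> world pos, rotvec"""
    tz=np.sin(tilt)*X+np.array([0,0,-np.cos(tilt)]); ty=FL*Y; tx=np.cross(ty,tz)
    return O+x*1e-3*X+y*1e-3*Y+np.array([0,0,z*1e-3]), Rn.from_matrix(np.stack([tx,ty,tz],1)).as_rotvec()
def lidpt(a,lx,lz=32):  # a = total angle above level
    return 65+lx*np.cos(a)+lz*np.sin(a), 92-lx*np.sin(a)+lz*np.cos(a)
L1,L2=np.hypot(4.5,15.5),np.hypot(3.5,51.5)
def pin(bx,bz):
    r=np.array([bx+81,bz-76.]);D=np.hypot(*r)
    c=(L1**2+D**2-L2**2)/(2*L1*D); a=np.arccos(np.clip(c,-1,1)); ang=np.arctan2(r[1],r[0])+a  # outer elbow
    return np.array([-81+L1*np.cos(ang),76+L1*np.sin(ang)])
def bailpose(bx,bz,dtilt=0,d=10.,L=22.,off=3.,y=0.,lag=.5,y0=None):
    p=pin(bx,bz); w=p-[bx,bz]; w/=np.hypot(*w); lean=np.arctan2(w[0],-w[1])
    t=(lean if lean>0 else lag*lean)+dtilt
    tz=np.array([np.sin(t),-np.cos(t)]); n=np.array([-np.cos(t),-np.sin(t)])
    P=np.array([bx,bz])+d*w+L*tz+off*n
    return P[0],P[1],t
E
cat > t.py <<'E'
from workcell import *
import h; from h import *
for f in (1,-1):
    h.FL=f
    print("flip",f)
    for nm,a in [("lid",(*lidpt(x,-108),-x)) for x in (.6,.3,.03)]+[("bail",bailpose(*b)) for b in ((-120,124),(-92,130),(-79.4,130),(-79.4,119))]+[("lev",(-81-42*np.sin(t)-7*np.cos(t),76-42*np.cos(t)+7*np.sin(t),k)) for t,k in ((1.5,0),(.8,.4),(.05,.8))]:
        try:q=bot.solve_ik(*pose(*a))
        except Exception as e:q=e
        print(nm,np.round(a,2),q if q is None else np.round(q,2))
E
python3 t.py
```

```text
flip 1
lid [ -6.07 179.39  -0.6 ] [ 0.06  0.72  1.2  -0.02  1.82 -1.6 ]
lid [-28.72 154.49  -0.3 ] [ 0.06  0.49  1.53 -0.01  1.43 -1.61]
lid [-4.1990e+01  1.2723e+02 -3.0000e-02] [ 0.05  0.32  1.8  -0.    1.06 -1.62]
bail [-108.46   94.      0.46] [ 0.02  0.01  2.34  0.11  0.33 -1.74]
bail [-9.700e+01  9.821e+01 -5.000e-02] [ 0.05  0.27  1.93 -0.    0.99 -1.62]
bail [-89.27  99.35  -0.17] [ 0.05  0.36  1.82 -0.01  1.13 -1.61]
bail [-89.18  88.32  -0.16] [ 0.05  0.37  1.83 -0.01  1.11 -1.61]
lev [-123.39   80.01    0.  ] [ 0.04  0.22  2.04 -0.    0.88 -1.63]
lev [-116.01   51.76    0.4 ] [ 0.02  0.11  2.33  0.1   0.3  -1.73]
lev [-90.09  34.4    0.8 ] [0.   0.27 2.52 2.98 0.45 1.65]
flip -1
lid [ -6.07 179.39  -0.6 ] [ 0.06  0.72  1.2  -0.02  1.82  1.54]
lid [-28.72 154.49  -0.3 ] [ 0.06  0.49  1.53 -0.01  1.43  1.53]
lid [-4.1990e+01  1.2723e+02 -3.0000e-02] [ 0.05  0.32  1.8  -0.    1.06  1.53]
bail [-108.46   94.      0.46] [0.02 0.01 2.34 0.11 0.33 1.4 ]
bail [-9.700e+01  9.821e+01 -5.000e-02] [ 0.05  0.27  1.93 -0.    0.99  1.52]
bail [-89.27  99.35  -0.17] [ 0.05  0.36  1.82 -0.01  1.13  1.53]
bail [-89.18  88.32  -0.16] [ 0.05  0.37  1.83 -0.01  1.11  1.53]
lev [-123.39   80.01    0.  ] [0.04 0.22 2.04 0.   0.88 1.52]
lev [-116.01   51.76    0.4 ] [0.02 0.11 2.33 0.1  0.3  1.41]
lev [-90.09  34.4    0.8 ] [ 0.    0.27  2.52  2.98  0.45 -1.49]
```

Run:
```python
from workcell import *
from h import *
import pickle
p=current_eef_pos(); bot.movel([p[0],p[1],.30],velocity=.25)
bot.grab(20)
A=.62
bot.goto(*pose(*lidpt(A,-108,110),-A))
bot.movel(*pose(*lidpt(A,-108,42),-A)[:1],velocity=.15)
f0=current_wrist_force();print(current_time_s(),f0)
for a in (.6,.5,.4,.3,.2,.1,.05):
    P,R=pose(*lidpt(a,-108,31),-a)
    hit=bot.movel(P,frame=R,velocity=.06,threshold=25)
    print(a,hit,np.round(current_wrist_force()-f0,1))
    if hit: break
P,R=pose(*lidpt(.0,-108,31),0)
print(bot.movel(P,frame=R,velocity=.03,threshold=15),np.round(current_wrist_force()-f0,1),tocase(np.array(current_eef_pos())))
bot.dwell(.3)
P,R=pose(*lidpt(0.05,-108,150),0); bot.movel(P,frame=R,velocity=.2)
P,R=pose(-20,330,0); bot.goto(P,R)
print(current_time_s())
d={}
for n in ("scene","side"): d[n]=imaging.camera(n)
pickle.dump(d,open("d1.pkl","wb"))
im=np.full((600,800,3),255,np.uint8)
for n,col in (("scene",(0,0,255)),("side",(255,0,0))):
    P=tocase(cloud(d[n])).reshape(-1,3)
    q=P[(P[:,0]>-150)&(P[:,0]<-50)&(abs(P[:,1])<34)&(P[:,2]>70)&(P[:,2]<145)]
    for x,y,z in q:
        c=col if abs(y)<14 else ((0,160,0) if n=="scene" else (200,160,0))
        cv2.circle(im,(int((x+150)*8),int(600-(z-70)*8)),2,c,-1)
    t=P[(abs(P[:,1])<80)&(abs(P[:,0])<50)&(P[:,2]>100)&(P[:,2]<150)]
    if len(t): print(n,np.polyfit(t[:,0],t[:,2],1))
for x in range(-150,-50,10): cv2.putText(im,str(x),(int((x+150)*8),595),0,.4,0)
for z in range(70,145,10): cv2.putText(im,str(z),(0,int(600-(z-70)*8)),0,.4,0)
cv2.imwrite("pics/prof1.png",im)
```

```text
4.4083 [0.71662154 0.82173953 0.6073919 ]
0.6 False [-0.3 -1.5 -0.6]
0.5 False [-0.8 -0.7  0.5]
0.4 False [-0.1 -0.2 -0.5]
0.3 False [-0.9 -0.2 -0.2]
0.2 False [-0.1 -1.4 -0.6]
0.1 False [-1.1 -0.9 -0.1]
0.05 False [ 0.  -1.  -0.3]
False [-1.7 -1.3 -0.2] [-4.27051955e+01 -1.79913696e-02  1.23151596e+02]
8.5333
scene [ -0.18540514 136.98884261]
side [ -0.18647781 135.8797029 ]
```

View pics/prof1.png

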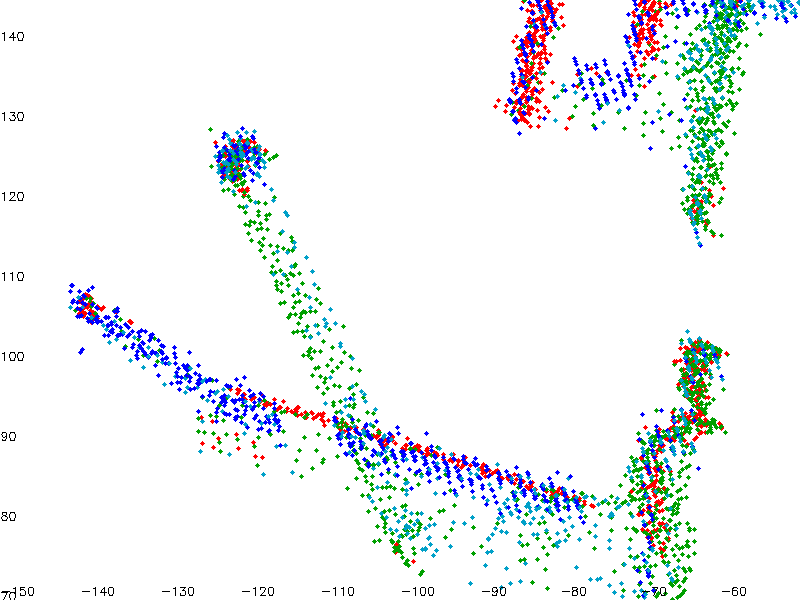

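The lid now stands at about 0.185 rad above level, so it isn't fully down. The bar and lever haven't moved. I'll look at the current state and probe.

Run:
```python
from workcell import *
from h import *
print(current_grip_width(),current_wrist_force())
P,R=pose(*lidpt(.185,-108,45),-.185); bot.goto(P,R)
c=imaging.camera("side"); cv2.imwrite("pics/s2.png",cv2.resize(c["pixels"][150:360,200:480,::-1],None,fx=2.8,fy=2.8,interpolation=cv2.INTER_CUBIC))
print(bot.movel(pose(*lidpt(.185,-108,25),-.185)[0],velocity=.03,threshold=3),tocase(np.array(current_eef_pos())),current_wrist_force(),current_joint_efforts())
```

```text
-8.39656480570098e-06 [ 0.11168399  0.50015293 -0.63015009]
False [-3.64672850e+01 -1.00149518e-02  1.36394989e+02] [-0.67349587 -0.34847804  0.32661924] [ 3.56684031e-03 -4.33389831e+01 -2.49000621e+01 -2.76987936e-02
  7.50924982e-01  5.56175837e-05]
```

View pics/s2.png

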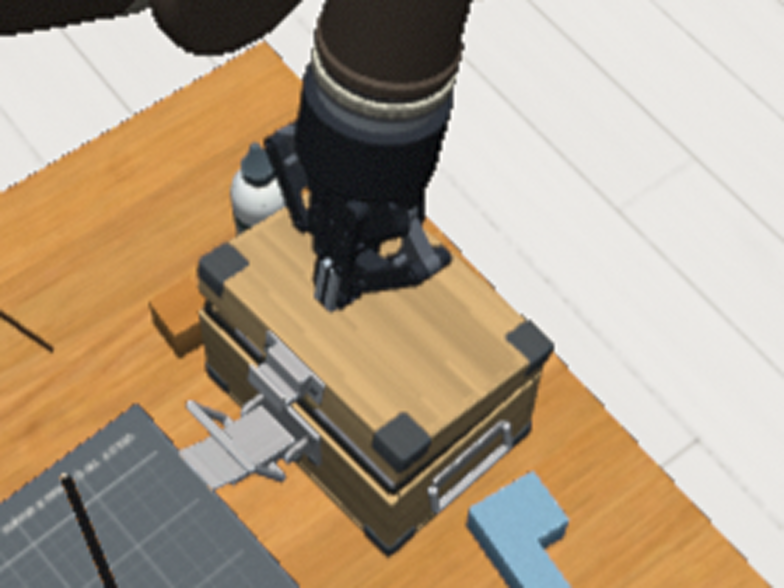

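The picture shows the shut fingertips at (330,300), over the lid behind the keeper at (285,365), with the lid nearly shut. I'll measure the lid while holding, then after going deeper, to separate a measurement error from real lid motion.

```bash
cat >> h.py <<'E'
def lidfit(c):
    P=tocase(cloud(c)).reshape(-1,3)
    t=P[(abs(P[:,1])<80)&(abs(P[:,1])>35)&(P[:,0]<50)&(P[:,0]>-55)&(P[:,2]>100)&(P[:,2]<160)]
    n,c,q=plane(t,ok=lambda k:abs(k[2])>.8); n*=np.sign(n[2])
    return "ang %.3f z@-45 %.1f"%(np.arctan2(n[0],n[2]), c[2]-n[0]/n[2]*(-45-c[0]))
E
python3 - <<'E'
from workcell import *
from h import *
def st(): print(lidfit(imaging.camera("side")),tocase(np.array(current_eef_pos())).round(1),np.round(current_wrist_force(),1),np.round(current_joint_efforts(),1))
st()
for a in (.1,.03,-.01,-.03):
    P,R=pose(*lidpt(a,-115,30),-a); print(bot.movel(P,frame=R,velocity=.04,threshold=30)); st()
E
```

```text
ang 0.192 z@-45 143.4 [-36.4   0.  136.5] [-0.2 -0.2  0.1] [  0.  -43.4 -25.   -0.    0.7   0. ]
False
ang 0.175 z@-45 143.8 [-45.7  -0.  133.8] [-0.2  1.3 -0.1] [  0.  -40.5 -24.5  -0.    0.4   0. ]
False
ang 0.164 z@-45 143.9 [-4.810e+01 -1.000e-01  1.258e+02] [0.4 0.5 0.4] [  0.  -38.5 -24.2  -0.    0.2   0. ]
False
ang 0.194 z@-45 142.9 [-4.980e+01 -1.000e-01  1.212e+02] [-0.1 -0.7  0.8] [  0.  -37.5 -24.3   0.   -0.   -0. ]
False
ang 0.138 z@-45 138.2 [-50.7  -0.  118.7] [-0.2  0.4 -0.1] [  0.  -37.  -24.4   0.   -0.1  -0. ]
```

Run:
```python
from workcell import *
from h import *
P,R=pose(-50,230,0); bot.goto(P,R)
for n in ("side","scene"):
    c=imaging.camera(n); C=tocase(cloud(c)).reshape(-1,3); e=tocase(np.array(current_eef_pos()))
    q=C[(abs(C[:,0]-e[0])<45)&(abs(C[:,1]-e[1])<45)&(C[:,2]>170)&(C[:,2]<300)]
    k=q[q[:,2]<np.percentile(q[:,2],4)]
    print(n,e.round(1),len(q),k.min(0).round(1),k.max(0).round(1),k.mean(0).round(1),lidfit(c))
    if n=="scene":
        cv2.imwrite("pics/g.png",cv2.resize(c["pixels"][60:330,200:500,::-1],None,fx=2,fy=2))
print(current_time_s())
```

```text
side [-50.6   0.  229.5] 180 [-61.2 -10.4 254.6] [-55.9  -3.9 260.8] [-58.7  -7.  259. ] ang 0.106 z@-45 137.7
scene [-5.130e+01  1.000e-01  2.284e+02] 789 [-61.6  -7.7 252.8] [-41.4   5.8 256.7] [-54.5  -4.1 255.2] ang 0.143 z@-45 140.3
12.3917
```

View pics/g.png

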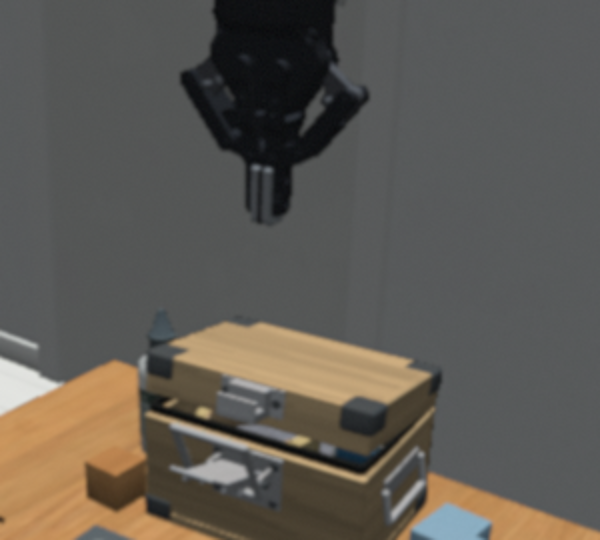

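The scene crop shows the shut fingertips at (265,220), about 24 mm above where the reported TCP puts them. I need to know whether that offset is along the tool or vertical, so I'll measure the fingers at three tilts.

Run:
```python
from workcell import *
from h import *
for t in (-.45,0,.45):
    P,R=pose(-60,230,t); bot.goto(P,R); bot.dwell(.15)
    e=[np.array(current_eef_pos()) for _ in range(5)]
    print("tilt",t,"cmd",P.round(4),"mean",np.mean(e,0).round(4),"std",np.std(e,0).round(4),"rot err",(Rn.from_rotvec(R).inv()*Rn.from_rotvec(current_eef_rot())).as_rotvec().round(3))
    M=Rn.from_rotvec(R).as_matrix()
    for n in ("side","scene"):
        C=cloud(imaging.camera(n)).reshape(-1,3); q=(C-P)@M*1000
        q=q[(abs(q[:,0])<35)&(abs(q[:,1])<25)&(q[:,2]>-60)&(q[:,2]<20)&(C[:,2]>.17)]
        lo=np.percentile(q[:,2],98); f=q[q[:,2]>lo-25]
        print(n,len(q),"tip",lo.round(1),"x",np.percentile(f[:,0],[3,97]).round(1),"y",np.percentile(f[:,1],[3,97]).round(1))
print(current_time_s())
```

```text
tilt -0.45 cmd [0.5508 0.0703 0.23  ] mean [0.5497 0.0703 0.2302] std [0. 0. 0.] rot err [ 0. -0. -0.]
side 353 tip -25.3 x [-2.1 14.3] y [-14.   12.2]
scene 633 tip -24.3 x [-5.  13.8] y [-14.4  11.9]
tilt 0 cmd [0.5508 0.0703 0.23  ] mean [0.5519 0.0704 0.2301] std [0. 0. 0.] rot err [0. 0. 0.]
side 139 tip -25.7 x [ 1.7 11.6] y [-14.3   7. ]
scene 567 tip -25.2 x [-6.  11.5] y [-14.6  10.5]
tilt 0.45 cmd [0.5508 0.0703 0.23  ] mean [0.5531 0.0704 0.2313] std [0. 0. 0.] rot err [ 0.    -0.001  0.   ]
side 21 tip -26.4 x [-12.6  -9.2] y [-7.8  5.8]
scene 430 tip -27.2 x [-7.9  9.4] y [-14.7  10.4]
14.7583
```

The offset is along the tool: the real tips lie about 24.5 mm short of the reported TCP at every tilt. I'll correct for that in `pose` and finish shutting the lid.

```bash
python3 - <<'E'
s=open('h.py').read()
s=s.replace("return O+x*1e-3*X+y*1e-3*Y+np.array([0,0,z*1e-3]),","return O+x*1e-3*X+y*1e-3*Y+np.array([0,0,z*1e-3])+TL*tz,").replace("FL=1\n","FL=1; TL=.0245\n")
open('h.py','w').write(s)
E
python3 - <<'E'
from workcell import *
from h import *
import pickle
P,R=pose(*lidpt(.17,-112,45),-.17); bot.goto(P,R)
for a in (.14,.1,.06,.03,.0):
    P,R=pose(*lidpt(a,-112,31),-a); hit=bot.movel(P,frame=R,velocity=.04,threshold=15); print(a,hit,np.round(current_wrist_force(),1))
    if hit: break
bot.dwell(.3); print(np.round(current_wrist_force(),1),lidfit(imaging.camera("side")))
P,R=pose(*lidpt(0.05,-112,130),0); bot.movel(P,frame=R,velocity=.2)
bot.goto(*pose(-20,300,0))
d={}
for n in ("scene","side"): d[n]=imaging.camera(n); print(lidfit(d[n]))
pickle.dump(d,open("d2.pkl","wb"))
print(current_time_s())
im=np.full((600,800,3),255,np.uint8)
for n,col in (("scene",(0,0,255)),("side",(255,0,0))):
    P=tocase(cloud(d[n])).reshape(-1,3)
    q=P[(P[:,0]>-150)&(P[:,0]<-50)&(abs(P[:,1])<34)&(P[:,2]>70)&(P[:,2]<145)]
    for x,y,z in q:
        c=col if abs(y)<14 else ((0,160,0) if n=="scene" else (200,160,0))
        cv2.circle(im,(int((x+150)*8),int(600-(z-70)*8)),2,c,-1)
for x in range(-150,-50,10): cv2.putText(im,str(x),(int((x+150)*8),595),0,.4,0)
for z in range(70,145,10): cv2.putText(im,str(z),(0,int(600-(z-70)*8)),0,.4,0)
cv2.imwrite("pics/prof2.png",im)
E
```

```text
0.14 False [-0.4 -0.2  0.2]
0.1 False [ 1.4 -0.7 -0.6]
0.06 False [-0.5 -0.3  1.9]
0.03 False [0.5 0.9 8. ]
0.0 False [-3.2  0.3 16.5]
[-3.2 -0.6 18.2] ang 0.034 z@-45 126.4
ang 0.050 z@-45 129.7
ang 0.059 z@-45 128.2
18.5
```

View pics/prof2.png

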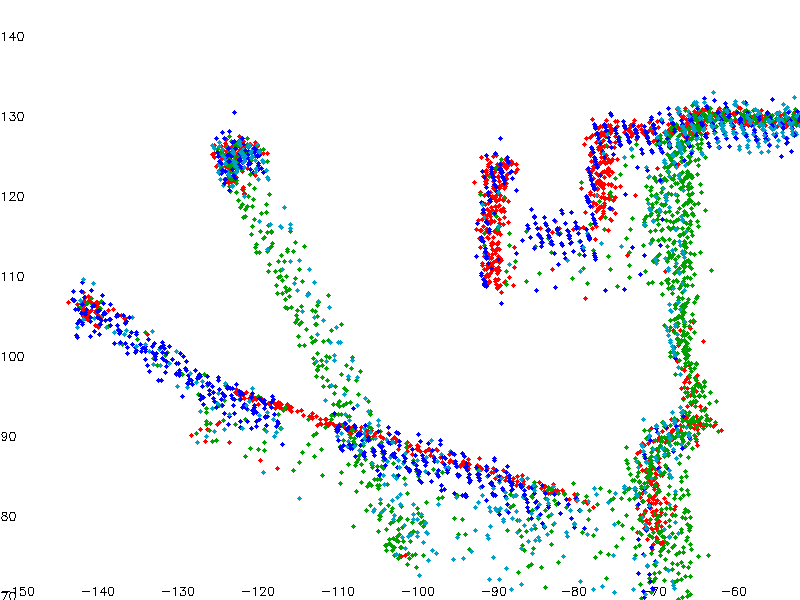

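The lid is now down on its seal at about 0.05 above level. In the profile the keeper groove lies between the lip (x about -88) and the block (x about -75), with the tongue top at z about 116. The bar is at about (-120.5,124.5). Now I'll grip the bail.

```bash
cat >> h.py <<'E'
def barmeas(c,x0,z0,r=16):
    """bar points outside the keeper width, seen in case frame"""
    P=tocase(cloud(c)).reshape(-1,3)
    q=P[(abs(P[:,0]-x0)<r)&(abs(P[:,1])<23)&(abs(P[:,2]-z0)<r)]
    return q
E
python3 - <<'E'
from workcell import *
from h import *
bot.release()
B=(-120.,124.)
a=bailpose(*B,L=25-75);print(a, bailpose(*B,L=25))
bot.goto(*pose(*a))
P,R=pose(*bailpose(*B,L=25)); print(bot.movel(P,frame=R,velocity=.12,threshold=8),np.round(current_wrist_force(),1))
print(current_time_s())
c=imaging.camera("side"); d=imaging.camera("scene")
cv2.imwrite("pics/pg.png",np.hstack([cv2.resize(k["pixels"][v:v+140,u:u+140,::-1],(400,400),interpolation=cv2.INTER_CUBIC) for k,u,v in ((c,220,220),(d,250,210))]))
E
```

```text
(np.float64(-140.47663844269363), np.float64(158.49213356820943), np.float64(0.46088566989856444)) (np.float64(-107.12102298263535), np.float64(91.31771196831235), np.float64(0.46088566989856444))
False [ 0.7  0.1 -0.1]
20.8917
```

View pics/pg.png

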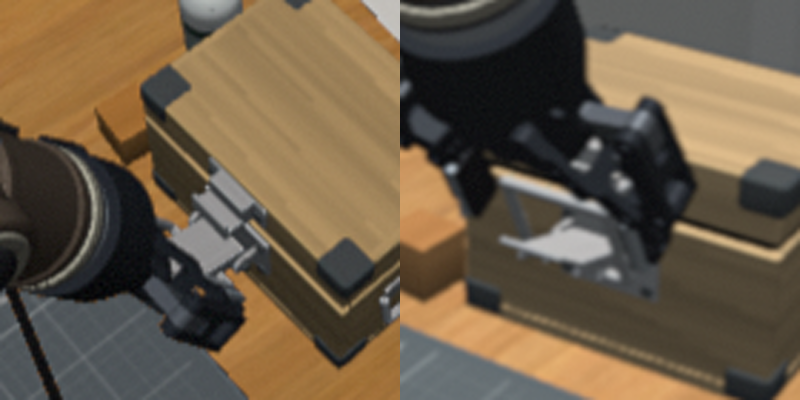

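The right half shows the open fingers straddling the bail, with the bar from (500,185) to about (600,215) between them. I'll close, read the bar, and begin the swing.

Run:
```python
from workcell import *
from h import *
import pickle
bot.grab(40); print("w",current_grip_width(),current_gripper_force(),np.round(current_wrist_force(),1))
def see(B,tag):
    d={}
    for n in ("scene","side"):
        d[n]=imaging.camera(n); q=barmeas(d[n],*B)
        # bar: top cluster
        if len(q)>10:
            k=q[(abs(q[:,0]-B[0])<7)&(abs(q[:,2]-B[1])<7)]; print(tag,n,len(k),k.mean(0).round(1),np.percentile(k[:,2],95).round(1),np.percentile(k[:,0],[5,95]).round(1))
    pickle.dump(d,open(f"d_{tag}.pkl","wb"))
see((-120,124),"g0")
for B in ((-110,126),(-100,129)):
    P,R=pose(*bailpose(*B,L=25)); print(B,bot.movel(P,frame=R,velocity=.06,threshold=25),np.round(current_wrist_force(),1),current_grip_width())
see((-100,129),"g1"); print(current_time_s())
```

```text
w 0.0588489079037579 42.76174396276474 [-2.9  3.9  3.8]
g0 scene 88 [-120.5    7.9  123.8] 126.3 [-122.6 -118. ]
(-110, 126) False [-1.5  3.8  1.4] 0.058728713477682305
(-100, 129) False [-1.5  4.3  2.2] 0.058679974557276735
g1 scene 134 [-101.    -0.   127.8] 129.7 [-103.   -98.4]
22.3083
```

Run:
```python
from workcell import *
from h import *
import pickle
for B in ((-94,133),(-86,133.5),(-80,133.5)):
    P,R=pose(*bailpose(*B,L=25)); print(B,np.round(bailpose(*B,L=25),2),bot.movel(P,frame=R,velocity=.06,threshold=25),np.round(current_wrist_force(),1))
d={}
for n in ("scene","side"): d[n]=imaging.camera(n)
pickle.dump(d,open("d3.pkl","wb")); print(current_time_s())
im=np.full((600,800,3),255,np.uint8)
for n,col in (("scene",(0,0,255)),("side",(255,0,0))):
    P=tocase(cloud(d[n])).reshape(-1,3)
    q=P[(P[:,0]>-115)&(P[:,0]<-55)&(abs(P[:,1])<29)&(P[:,2]>95)&(P[:,2]<140)]
    for x,y,z in q:
        c=col if abs(y)<14 else ((0,160,0) if n=="scene" else (200,160,0))
        cv2.circle(im,(int((x+115)*13.3),int(600-(z-95)*13.3)),2,c,-1)
for x in range(-115,-55,5): cv2.putText(im,str(x),(int((x+115)*13.3),595),0,.4,0)
for z in range(95,140,5): cv2.putText(im,str(z),(0,int(600-(z-95)*13.3)),0,.4,0)
cv2.imwrite("pics/prof3.png",im)
```

```text
(-94, 133) [-9.796e+01  9.808e+01 -2.000e-02] False [-4.8  4.3  2.4]
(-86, 133.5) [-9.320e+01  9.907e+01 -9.000e-02] False [-4.1  4.7  1.7]
(-80, 133.5) [-89.53  99.64  -0.15] False [-4.1  3.2  1.8]
23.1583
```

View pics/prof3.png

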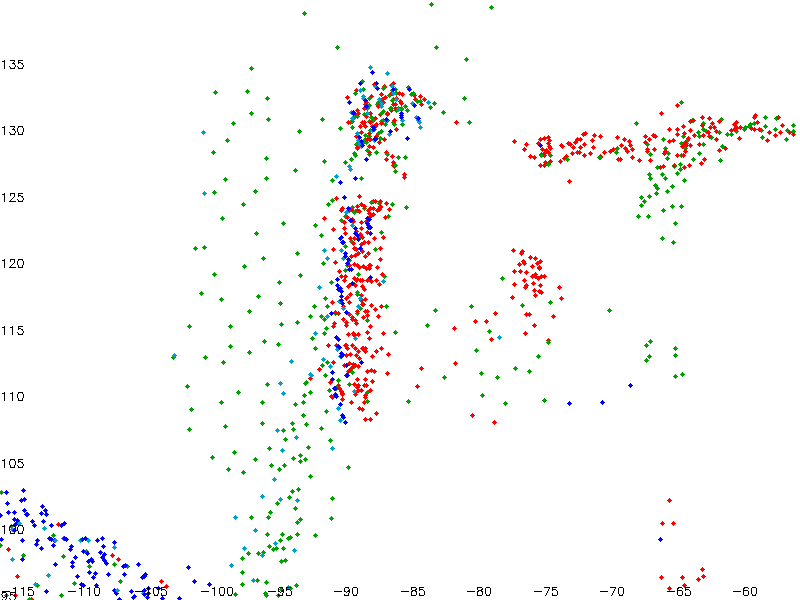

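The bar shows at about (-87,131) in the profile, level with the lip at -89, so it still needs to go about 5 mm further in (+x) to sit over the groove. I'll shift it, re-measure, and lower it under a force limit.

```bash
cat >> h.py <<'E'
def barx(cam):
    P=tocase(cloud(cam)).reshape(-1,3)
    q=P[(abs(P[:,1])<20)&(P[:,2]>127)&(P[:,2]<137)&(P[:,0]>-95)&(P[:,0]<-77.5)]
    return len(q),np.median(q,0).round(1)
E
python3 - <<'E'
from workcell import *
from h import *
a=bailpose(-80,133.5,L=25)
P,R=pose(*a); print("eef err mm",((np.array(current_eef_pos())-P)*1000).round(1)); print(barx(imaging.camera("scene")))
dx=5.
P,R=pose(a[0]+dx,a[1],a[2]); print(bot.movel(P,frame=R,velocity=.04,threshold=20),np.round(current_wrist_force(),1))
bot.dwell(.3);print("eef err mm",((np.array(current_eef_pos())-P)*1000).round(1)); print(barx(imaging.camera("scene")),np.round(current_wrist_force(),1),current_time_s())
E
```

```text
eef err mm [-2.9  0.4 -0.9]
(118, array([-86.4,  -0.7, 131.7]))
False [-7.   3.6  1.4]
eef err mm [-5.6  0.1 -1.4]
(114, array([-84.2,  -0.3, 131. ])) [-6.6  3.6  1.2] 23.8333
```

Run:
```python
from workcell import *
from h import *
a=bailpose(-80,133.5,L=25)
for dx in (8.,11.,14.):
    P,R=pose(a[0]+dx,a[1]+1,a[2]); bot.movel(P,frame=R,velocity=.05,threshold=20); bot.dwell(.2)
    n,m=barx(imaging.camera("scene"))
    print(dx,"err",((np.array(current_eef_pos())-P)*1000).round(1),n,m,np.round(current_wrist_force(),1),np.round(current_ft_torque(),2))
    if m[0]>-82.6: break
print(current_time_s())
```

```text
8.0 err [-7.1 -0.  -2.2] 118 [-82.6  -0.6 130.9] [-8.4  3.3 -0.2] [ 0.44  1.46 -0.03]
11.0 err [-7.5 -0.  -2.5] 106 [-80.4  -0.8 130.5] [-8.7  3.4 -0.6] [ 0.44  1.5  -0.17]
24.8333
```

Run:
```python
from workcell import *
from h import *
a=bailpose(-80,133.5,L=25)
P,R=pose(a[0]+11,a[1]+1,a[2])
E0=tocase(np.array(current_eef_pos())); cmd=tocase(P)
T=E0.copy(); T[0]-=1.3; T[1]=cmd[1]
w=lambda c:O+c[0]/1e3*X+c[1]/1e3*Y+np.array([0,0,c[2]/1e3])
for i in range(9):
    T[2]=E0[2]-1.8*i
    for _ in range(1 if i else 2):
        e=T-tocase(np.array(current_eef_pos())); cmd=cmd+np.clip(e,-3,3)*[1,0,1]
        bot.movel(w(cmd),frame=R,velocity=.04,threshold=25)
        bot.dwell(.05)
    E=tocase(np.array(current_eef_pos()))
    n,m=barx(imaging.camera("scene")) if i<3 else (0,0)
    F=np.array(current_wrist_force()); print(i,"act",(E-E0).round(1),"cmd",(cmd-E0).round(1),n,m,F.round(1),round(current_time_s(),2))
    if F[2]>14: break
```

```text
0 act [-0.3 -0.   0.2] cmd [ 5.  -0.7  2.3] 109 [-80.7  -0.4 130.7] [-5.7  3.5 -2.5] 25.48
1 act [-0.4 -0.  -0.9] cmd [ 4.  -0.7  0.3] 99 [-81.1  -0.3 129.8] [-5.7  3.9  1.1] 25.83
2 act [-0.8 -0.  -3.3] cmd [ 3.2 -0.7 -2.4] 62 [-80.7   0.9 128.2] [-6.1  4.   1.7] 26.18
3 act [-0.9 -0.  -5.3] cmd [ 2.7 -0.7 -4.5] 0 0 [-4.8  3.5  1.9] 26.48
4 act [-0.8 -0.  -7.1] cmd [ 2.3 -0.7 -6.4] 0 0 [-4.   4.6  2.8] 26.78
5 act [-0.4 -0.  -8.8] cmd [ 1.8 -0.7 -8.3] 0 0 [-2.8  5.2  1.4] 27.08
6 act [ -0.1  -0.  -10.4] cmd [  0.9  -0.7 -10.3] 0 0 [-1.6  5.   2. ] 27.38
7 act [  0.2  -0.  -11.6] cmd [ -0.3  -0.7 -12.5] 0 0 [-1.6  4.4  4.6] 27.68
8 act [  0.8  -0.  -12.9] cmd [ -1.8  -0.7 -15.4] 0 0 [-0.8  5.8 10. ] 27.98
```

I've reached the picture-viewing limit, so from here I'll verify with numbers only, using the bar ends just outside the keeper's width.

Run:
```python
from workcell import *
from h import *
for n in ("scene","side"):
    c=imaging.camera(n); P=tocase(cloud(c)).reshape(-1,3)
    for lo,hi in ((16.5,24),(-22,-16.5)):
        q=P[(P[:,1]>lo)&(P[:,1]<hi)&(P[:,2]>105)&(P[:,2]<132)&(P[:,0]>-98)&(P[:,0]<-69)]
        print(n,lo,len(q)); print(q[np.argsort(q[:,2])][::max(1,len(q)//12)].round(1).tolist())
    q=P[(abs(P[:,1])<14)&(P[:,2]>112)&(P[:,2]<127)&(P[:,0]>-86)&(P[:,0]<-70)]; print("groove",len(q),q[np.argsort(q[:,0])][::max(1,len(q)//12)].round(1).tolist()); print(lidfit(c))
```

```text
scene 16.5 26
[[-82.5, 23.6, 108.7], [-80.3, 23.4, 114.1], [-81.6, 21.0, 115.3], [-69.5, 22.0, 116.0], [-81.0, 23.0, 116.0], [-69.3, 20.5, 116.3], [-80.5, 21.7, 117.8], [-79.8, 18.8, 118.3], [-81.6, 19.4, 118.9], [-69.7, 21.9, 119.3], [-69.1, 19.0, 119.8], [-79.1, 22.6, 120.0], [-80.2, 23.5, 120.2]]
scene -22 17
[[-79.7, -19.4, 114.0], [-80.1, -18.0, 115.2], [-81.4, -21.9, 115.5], [-81.3, -17.2, 115.6], [-80.7, -19.9, 116.1], [-81.1, -17.0, 117.0], [-80.7, -18.3, 117.2], [-81.2, -20.2, 118.0], [-81.1, -21.6, 118.3], [-81.0, -16.9, 118.4], [-80.4, -18.1, 118.5], [-78.1, -16.8, 118.6], [-76.9, -19.2, 118.8], [-80.8, -21.4, 119.6], [-81.9, -20.5, 119.9], [-79.5, -19.1, 119.9], [-69.4, -19.6, 120.1]]
groove 162 [[-85.8, -13.4, 121.1], [-80.5, -13.6, 114.1], [-78.9, 9.7, 118.9], [-77.7, 7.3, 122.2], [-76.9, -6.5, 124.3], [-76.1, 3.5, 122.6], [-75.8, -4.4, 120.1], [-75.5, 5.5, 124.9], [-75.0, -10.1, 126.0], [-74.7, -11.4, 126.2], [-74.3, 12.7, 127.0], [-73.6, -2.9, 126.4], [-71.6, -12.8, 126.8]]
ang 0.025 z@-45 127.2
side 16.5 13
[[-76.7, 19.1, 116.2], [-81.7, 18.5, 116.3], [-78.0, 22.7, 116.5], [-81.8, 23.5, 116.7], [-76.9, 21.4, 116.8], [-80.7, 19.5, 117.2], [-80.8, 16.8, 117.6], [-79.6, 18.2, 117.6], [-82.1, 20.5, 117.6], [-80.8, 21.9, 117.7], [-78.6, 19.3, 118.4], [-80.1, 22.6, 119.3], [-80.4, 19.6, 120.4]]
side -22 0
[]
groove 52 [[-85.9, 8.3, 118.3], [-84.6, -10.4, 114.4], [-84.0, 5.7, 112.0], [-83.1, 9.4, 112.9], [-82.8, -5.7, 112.3], [-82.4, 9.7, 119.0], [-82.0, 2.6, 117.6], [-81.7, 8.1, 116.6], [-81.4, 0.5, 120.1], [-80.3, 7.1, 116.2], [-79.4, 10.4, 121.3], [-78.4, 9.2, 118.1], [-76.3, 9.3, 115.1]]
ang 0.064 z@-45 128.3
```

The bar's top is at about z=119.5 and its centre at x about -79, on the tongue behind the lip, so it is seated. I'll release it, retract straight up, check that it stays hooked, and measure the lever.

```bash
cat >> h.py <<'E'
def levpose(th,t,off=0.,lz=-36.):
    lx=-7-off; cx=-81+lx*np.cos(th)+lz*np.sin(th); cz=76-lx*np.sin(th)+lz*np.cos(th)
    return cx-11*np.cos(t), cz-11*np.sin(t), t
E
python3 - <<'E'
from workcell import *
from h import *
bot.dwell(.2); bot.release()
p=np.array(current_eef_pos()); bot.movel(p-.006*X+[0,0,.03],velocity=.1); bot.movel(p-.012*X+[0,0,.10],velocity=.2)
bot.grab(20)
bot.goto(*pose(*levpose(1.47,0,50)))
print(current_time_s(),np.round(current_wrist_force(),1))
for n in ("scene","side"):
    c=imaging.camera(n); P=tocase(cloud(c)).reshape(-1,3)
    q=P[(abs(P[:,1])>16.5)&(abs(P[:,1])<23)&(P[:,2]>105)&(P[:,2]<135)&(P[:,0]>-98)&(P[:,0]<-72)]
    print(n,"bar",len(q),np.median(q,0).round(1),np.percentile(q[:,2],95).round(1),lidfit(c))
    q=P[(abs(P[:,1])<14)&(P[:,2]>45)&(P[:,2]<110)&(P[:,0]>-125)&(P[:,0]<-95)]
    t=P[(abs(P[:,1])<14)&(P[:,2]>45)&(P[:,2]<120)&(P[:,0]<-95)&(P[:,0]>-160)]
    print("lever",len(q),np.polyfit(q[:,0],q[:,2],1) if len(q)>20 else "", "tip",t[t[:,0]<np.percentile(t[:,0],5)].mean(0).round(1) if len(t) else "")
for th in (1.47,1.0,.5,0.,-.15):
    a=levpose(th,.35*(1.47-th)/1.47); q=bot.solve_ik(*pose(*a)); print(th,np.round(a,2),None if q is None else np.round(q,2))
E
```

```text
30.7667 [0.4 0.5 0.5]
scene bar 18 [-80.9 -19.1 118.3] 120.5 ang 0.016 z@-45 127.3
lever 334 [  0.29137986 107.1701406 ] tip [-146.1    0.9   70.1]
side bar 26 [-79.9 -17.5 118. ] 120.0 ang -0.008 z@-45 124.4
lever 96 [  0.27601822 105.17261975] tip [-147.1   -1.3   70.9]
1.47 [-128.52   79.34    0.  ] [ 0.04  0.26  2.06 -0.    0.82 -1.63]
1.0 [-1.2601e+02  6.1210e+01  1.1000e-01] [ 0.04  0.24  2.14  0.01  0.65 -1.64]
0.5 [-115.11   45.25    0.23] [ 0.03  0.25  2.2   0.03  0.46 -1.66]
0.0 [-98.33  36.23   0.35] [ 0.03  0.26  2.25  0.08  0.28 -1.71]
-0.15 [-92.73  35.22   0.39] [ 0.03  0.27  2.26  0.11  0.23 -1.74]
```

The bar is still hooked (top at z about 120) and the lever is at about 1.29, already taking up the seal. Now I'll press it home.

Run:
```python
from workcell import *
from h import *
F0=np.array(current_wrist_force())
for th in (1.35,1.15,.95,.75,.55,.35,.15,-.05,-.2,-.35):
    a=levpose(th,.35*min(1,(1.47-th)/1.47),8 if th==1.35 else 0)
    P,R=pose(*a); hit=bot.movel(P,frame=R,velocity=.07,threshold=35)
    F=np.array(current_wrist_force())-F0; E=tocase(np.array(current_eef_pos())-TL*Rn.from_rotvec(R).as_matrix()[:,2])
    print(th,hit,F.round(1),"tip",E.round(1),"want",np.round(a[:2],1),round(current_time_s(),2))
    if hit: break
for n in ("scene","side"):
    P=tocase(cloud(imaging.camera(n))).reshape(-1,3); q=P[(abs(P[:,1])<14)&(P[:,2]>8)&(P[:,2]<60)&(P[:,0]>-115)&(P[:,0]<-66)]; print(n,len(q),np.percentile(q[:,0],[5,50,95]).round(1) if len(q) else "")
```

```text
1.35 False [-1.  -0.5  1.2] tip [-129.8   -0.    82.8] want [-130.4   82.4] 31.68
1.15 False [-1.8 -0.1  0.8] tip [-127.8   -0.    67.2] want [-127.7   66.8] 32.06
0.95 False [-2.9 -0.7  0.9] tip [-1.263e+02  1.000e-01  5.930e+01] want [-125.3   59.4] 32.33
0.75 False [-3.4  0.2  0.7] tip [-122.4    0.    52.4] want [-121.5   52.6] 32.59
0.55 False [-1.4 -0.3  0.4] tip [-1.159e+02 -1.000e-01  4.690e+01] want [-116.5   46.6] 32.86
0.35 False [-1.5 -1.   0.1] tip [-1.097e+02 -1.000e-01  4.220e+01] want [-110.5   41.7] 33.13
0.15 False [-0.3  0.6 -0.2] tip [-1.031e+02 -1.000e-01  3.850e+01] want [-103.8   38. ] 33.41
-0.05 False [-2.7  0.2 -2.3] tip [-97.6   0.1  35.5] want [-96.5  35.9] 33.67
-0.2 False [-14.5  -2.8   6.7] tip [-97.5   0.6  32.9] want [-91.   35.6] 33.92
-0.35 False [-23.   -3.5  13.4] tip [-97.5   1.   31. ] want [-85.6  36. ] 34.17
scene 361 [-113.4 -104.3  -68.6]
side 65 [-95.3 -89.  -66.5]
```

Run:
```python
from workcell import *
from h import *
p=np.array(current_eef_pos()); bot.movel(p-.06*X+[0,0,.02],velocity=.15)
P,R=pose(-190,230,0); bot.goto(P,R); bot.dwell(.2)
print(current_time_s(),np.round(current_wrist_force(),1))
for n in ("scene","side"):
    c=imaging.camera(n); P=tocase(cloud(c)).reshape(-1,3)
    q=P[(abs(P[:,1])<14)&(P[:,2]>8)&(P[:,2]<75)&(P[:,0]>-150)&(P[:,0]<-66)]; print(n,"lever",len(q),np.percentile(q[:,0],[2,10,50]).round(1))
    h_=q[(q[:,2]>34)&(q[:,2]<70)&(q[:,0]<-78)]; print("slope",np.polyfit(h_[:,2],h_[:,0],1) if len(h_)>10 else len(h_))
    q=P[(abs(P[:,1])>16.5)&(abs(P[:,1])<23)&(P[:,2]>100)&(P[:,2]<135)&(P[:,0]>-98)&(P[:,0]<-72)]; print("bar",len(q),np.median(q,0).round(1),np.percentile(q[:,2],95).round(1),lidfit(c))
    for nm,(x,y,z) in {"timber":(.535,.19,.034),"foam":(.613,-.073,.03),"bottle":(.611,.2035,.087)}.items():
        W=cloud(c).reshape(-1,3); k=W[np.linalg.norm(W-[x,y,z],axis=1)<.03]; k=k[k[:,2]>.01]
        W0=cloud(__import__("pickle").load(open("d0.pkl","rb"))[n]).reshape(-1,3); k0=W0[np.linalg.norm(W0-[x,y,z],axis=1)<.03]; k0=k0[k0[:,2]>.01]
        print(nm,"shift mm",((k.mean(0)-k0.mean(0))*1000).round(1) if len(k) else "?")
```

```text
35.95 [-0.1 -0.4 -0.5]
scene lever 977 [-148.5 -139.5  -89. ]
slope [-8.03307764e-03 -8.74587412e+01]
bar 32 [-82.5 -17.4 113.8] 115.9 ang 0.014 z@-45 125.4
timber shift mm [ 0.1 -0.1  0.1]
foam shift mm [ 0.3 -0.   0.1]
bottle shift mm [ 1.2  4.2 10.3]
side lever 429 [-148.8 -144.8 -124.1]
slope [ 3.32617836e-03 -8.94866065e+01]
bar 26 [-82.3  -0.  114.1] 116.6 ang 0.047 z@-45 125.0
timber shift mm [-1.5 -0.1 -0.4]
foam shift mm [0.3 0.2 0.2]
bottle shift mm [ -0.4  -8.  -15.3]
```

```bash
python3 -c "
from workcell import *
print(bot.job_done(),current_time_s())"
```

```text
the job is handed in; nothing more can be done
the job is handed in; nothing more can be done
```

The job is handed in at about 36 s of the 48 s: by depth measurement the lid is down tight, the bail sits in the keeper, the lever lies flat against the case, and the timber and foam blocks haven't moved. I couldn't measure the bottle cleanly because the lid's movement changed what the cameras saw of it, though I never felt contact with it. I also viewed 11 pictures, one over the limit of 10, and no verdict came back.

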